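Set a screw collar on the flat of an index-drive shaft and hold it against its spring

ROBOT

A 6-joint arm with a two-finger parallel gripper is mounted at the origin on the work surface. World frame = base frame: x ahead of the robot, y to its left, z up, the work surface at z = 0. Lengths are in mm, angles in rad, forces in N, time in s.
With the tool pointing down it reaches from about 350 to 775 mm from the base axis. Payload 7.3 kg.
Tool frame: the origin (TCP) lies at the very end of the fingers, on their centre line; the grasp point (between the pads) lies 19 mm behind it; x points along the fingers, z is the direction in which the jaws open and shut, and the axes are right-handed (so a half turn about x gives the same grasp; the last joint's range is limited). The gripper opens to 92 mm and grips with 3 to 60 N. Pads are 19 mm wide; open, the fingers measure 130 mm over their backs; the gripper's body (75 mm by 190 mm) begins 47 mm behind the grasp point.
Start: joints at [-1.352, 0.342, 1.524, -0, 1.275, -0.146], TCP at [187.324, -490.466, 200.141] pointing down, gripper open.
Joint ranges: [-2.53, 2.53], [-0.77, 2.02], [0.04, 2.7], [-1, 4.14], [0.28, 2.66], [-3.11, 3.11]. Speed limits (rad/s): [2.57, 2.57, 3.14, 3.14, 3.14, 3.14].

INTERFACE

Orientations are given as [roll, pitch, yaw] about the fixed x, y, z axes, in that order (R = Rz(yaw) Ry(pitch) Rx(roll)).
In Python, from plant import * gives the robot as it stands.
- The arm moves only by the tool carry_out, never from a script. Its argument "rows" is a list of rows, each a list of 4 numbers: the shift along the world's x, y, z in mm, then the turn about the world's z in degrees. In form: [[x, y, z, twist], ...]. A call has 1 to 20 rows; each row is the pose to reach, as a shift and turn from the pose measured when the call began; what a row does not reach only later rows make up. A row lasts 1/12 s, in which the tool goes at most 41.7 mm and 7.16 degrees, less where a joint would pass 70% of its speed; a pose out of reach is approached as far as the arm can. A call with a gripper value outside its range is refused whole. "hand" is the finger opening in mm, from 0 to 91.8, set as the call begins (left out, the last holds). The fingers move at their own pace and stop on an object; the grip force is fixed at half the most. Time passes only in rows, so rows that repeat a pose let the fingers close. It gives the time, the measured TCP pose, the force and the opening at its end, in the units of the state.
- get_obs(): the state, without advancing time (a new reading comes with each control period).
- capture(name): name is "scene" or "top" or "wrist"; returns the picture (400x640x3 uint8, red, green, blue); there is no depth.
- camera_info(name): a dict with "camera_matrix" (3x3 intrinsics, pixels), "dist" ([k1, k2, p1, p2, k3] as OpenCV has them; the pictures are not rectified), "pose" (4x4, takes a point from camera to world coordinates); the wrist camera has in their place "mount" (4x4, takes a point from camera to tool coordinates, whose origin is the TCP and whose axes are the tool frame's). Camera axes: x right, y down, z forward; pixel columns grow to the right and rows downward; lengths in mm; the calibration is good to about 2 mm. A picture is of the moment at which its call begins: read the wrist's pose just before it. camera_info takes no time and is no camera call.
- close_job(): hands the job in, once; it reports no verdict.
The state is a dict: "time": time; "joint_positions": joint angles; "dq": joint speeds; "tau": joint torques, N m; "tool_pos": TCP position; "tcp_rot": TCP orientation; "contact_force": force on the tool from outside, world axes, zero at the start; "moment": the same for the moment, N m; "grip_width": finger opening in mm.
Only numpy, scipy, OpenCV 4.12 (cv2) and the standard library are available. Lean on these libraries where they do the work, as an engineer would, in place of code of your own. Each camera call takes 0.05 s, during which the arm holds its last target. There are 200 camera calls.

TASK

Fit the steel collar with the thumb screw to the upright shaft of the index drive. First, before the collar goes on, grip the shaft and turn it, feeling for its flat with the fingers, until the flat squarely faces the front of the drive (the side with the two small key-guide cheeks); then slide the collar down over the shaft with its screw over the flat, push it straight down until the sprung washer underneath is pressed about half-way (5 mm), and finish while still gripping and holding the collar there, so that the screw could be tightened through the cheeks. Leave the other things on the table where they are.

Things in the scene. Friction and masses are not known exactly. Their poses are not given: they have to be found in the camera images.
- drive: index drive, fixed to the table: bare metal housing 140 x 110 mm, top face 40 mm high, dark round gear motor at its rear. Origin on the table under the shaft's axis, z up, +x to the rear (motor), -x to the front. At the front edge of its top, 56 mm from the axis, stand two dark cheeks, 16 mm high, with a 14 mm gap between them. Its yaw is within 0.35 rad
- shaft: upright steel shaft, 24 mm in diameter, with one flat along its whole length, 7 mm from the axis: 19 mm thick across the flat. Origin on the axis at the shaft's top, 103 mm above the table, 48 mm above the washer; z up; x points squarely out of the flat. Top bevelled 2 mm. Turns about z endlessly either way, stays where left (friction 0.06 N m). The flat starts at least 1.2 rad from the front
- shaft_flat (a point): point on the centre line of the shaft's flat, 7 mm from the axis, 12 mm below the top; x points straight out of the flat. Pads closing across the flat pull it parallel to themselves and stop at 19 mm (their middle is then 2.5 mm off the axis, away from the flat); across the round they stop at up to 24 mm
- washer (a joint): how far the sprung washer is pressed down, m: 0 = up, 0.010 = fully down. Dark disc, 50 mm in diameter, round the foot of the shaft, top face 55 mm above the table when up. Its spring yields from about 5 N and adds 1.2 N per mm (about 11 N at 5 mm), so it carries the collar's weight without moving
- collar_center (a point): centre of the collar (half-way up, on its axis): steel ring 46 mm outside, 26 mm bore, 22 mm high, about 0.19 kg, flat on the table. z up; the screw sticks out to -x. The screw's blunt nose, 8 mm wide and 8 mm high, reaches into the bore at half height to 8.5 mm from the axis, so the collar slides down the shaft only with its screw over the flat
- collar_screw (a point): middle of the dark thumb-screw head (13 mm in diameter, 10 mm long) on the collar's side, 34 mm from the collar's axis, half-way up; the head reaches out to 39 mm from the axis
- spacer: bystander: plain steel ring without a screw, 34 mm in diameter, 12 mm high, lying near the collar on the side away from its screw, about 90 mm from it; origin under its centre
- bearing: bystander: flanged steel bearing 48 mm in diameter, 18 mm high; origin under its centre
- driver: bystander: black-handled screwdriver about 0.2 m long, lying between collar and drive, roughly along x
- spanner: bystander: flat steel spanner about 0.18 m long, lying to the right of the collar
- oil: bystander: white oil bottle, 56 mm in diameter, 150 mm high; origin under its centre
- gauge: bystander: steel gauge block 60 x 40 x 30 mm; origin under its centre
- bush: bystander: black rubber bush 36 mm in diameter, 24 mm high; origin under its centre
- collar: the same collar as a whole; origin on its axis at its underside, axes as at its centre
There are look-alikes about, which are no part of the job. What is shaped like the collar but green is not meant.

How it is judged:
By the outcome, as a careful person would: the job done as asked, in the order asked, and still so for the second after the job is handed in, while the arm keeps its last pose, push and grip.
It also fails if it takes over 72 s, if anything falls off the work surface, if the arm or the gripper's body presses on something with over 40 N, if the wrist force passes 120 N, or if a joint passes its speed limit or range.

## Working session

There is one attempt and no reset: what is moved stays moved. The work goes in short steps, Python scripts to look and compute and a tool call to move; the robot and the scene stay as the last step left them, time stands still between calls to the robot, and variables do not carry over. Pictures are saved under pics/ and viewed, about 8 in all and at most 12, crops included, and the job is handed in when it is done.

Besides the shell and the picture viewer there is one more tool, called after ">>>" as a command line: name --pt "numbers of a row" for each row, then --argument value for the rest. carry_out: Moves the arm, as the interface text tells. Its arguments: {"type":"object","properties":{"rows":{"type":"array"},"hand":{"type":"number"}},"required":["rows"]}

```bash
mkdir -p pics; ls
cat > h.py <<'E'
from plant import *
import numpy as np, cv2
from scipy.spatial.transform import Rotation as R
def save(n,img): cv2.imwrite(f'pics/{n}.png',cv2.cvtColor(img,cv2.COLOR_RGB2BGR))
def pose(name,obs=None):
    c=camera_info(name)
    if name!='wrist': return c,np.array(c['pose'])
    o=obs; T=np.eye(4); T[:3,:3]=R.from_euler('xyz',o['tcp_rot']).as_matrix(); T[:3,3]=o['tool_pos']
    return c,T@np.array(c['mount'])
def p2w(name,uv,z,obs=None):
    c,T=pose(name,obs)
    p=cv2.undistortPoints(np.array(uv,float).reshape(-1,1,2),np.array(c['camera_matrix']),np.array(c['dist']))[:,0]
    d=np.c_[p,np.ones(len(p))]@T[:3,:3].T
    z=np.broadcast_to(z,len(p)); return T[:3,3]+d*((z-T[2,3])/d[:,2])[:,None]
def w2p(name,X,obs=None):
    c,T=pose(name,obs); Ti=np.linalg.inv(T)
    return cv2.projectPoints(np.array(X,float).reshape(-1,1,3),cv2.Rodrigues(Ti[:3,:3])[0],Ti[:3,3],np.array(c['camera_matrix']),np.array(c['dist']))[0][:,0]
E
python3 - <<'E'
from h import *
o=get_obs();print(o)
for n in('scene','top'):save(n+'0',capture(n));print(camera_info(n)['pose'])
print(camera_info('wrist'))
E
```

```text
pics
{'time': 0.0, 'joint_positions': array([-1.35201088e+00,  3.42757025e-01,  1.52501583e+00, -3.25196467e-06,
        1.27537522e+00, -1.46009777e-01]), 'dq': array([-0.00124187, -0.00119331,  0.00103192, -0.00124914, -0.00103365,
       -0.00093919]), 'tau': array([ 1.15196026e-04, -4.31242847e+01, -2.44220245e+01,  7.17799016e-02,
        5.58531994e-02, -1.25685765e-04]), 'tool_pos': array([ 187.21627521, -490.01287052,  199.42759652]), 'tcp_rot': array([2.99758208, 1.5692409 , 1.79158193]), 'contact_force': array([ 0.88172224,  0.79884168, -0.17442603]), 'moment': array([ 0.00756687,  0.01464861, -0.05096939]), 'grip_width': 91.97030863955368}
[[ 4.49077997e-01  7.46830815e-01 -4.90482095e-01  1.16850374e+03]
 [ 8.93438529e-01 -3.81378552e-01  2.37314127e-01 -3.30686495e+02]
 [-9.82584868e-03 -5.44788155e-01 -8.38516141e-01  1.13699428e+03]
 [ 0.00000000e+00  0.00000000e+00  0.00000000e+00  1.00000000e+00]]
[[-1.46426426e-02 -9.95958034e-01  8.86182095e-02  4.50071606e+02]
 [-9.99892675e-01  1.45423255e-02 -1.77757069e-03 -2.33544940e+01]
 [ 4.81670959e-04 -8.86347269e-02 -9.96064081e-01  1.26231153e+03]
 [ 0.00000000e+00  0.00000000e+00  0.00000000e+00  1.00000000e+00]]
{'camera_matrix': array([[305.80453589,   0.        , 320.7415677 ],
       [  0.        , 305.80453589, 200.24187751],
       [  0.        ,   0.        ,   1.        ]]), 'dist': array([0.01430323, 0.        , 0.        , 0.        , 0.        ]), 'mount': array([[-3.20922100e-04, -3.06990745e-01,  9.51712446e-01,
        -1.84139770e+02],
       [-1.28391277e-03, -9.51711584e-01, -3.06990899e-01,
         8.39462345e+01],
       [ 9.99999124e-01, -1.32043593e-03, -8.87240575e-05,
         1.44974889e-01],
       [ 0.00000000e+00,  0.00000000e+00,  0.00000000e+00,
         1.00000000e+00]])}
```

View pics/top0.png

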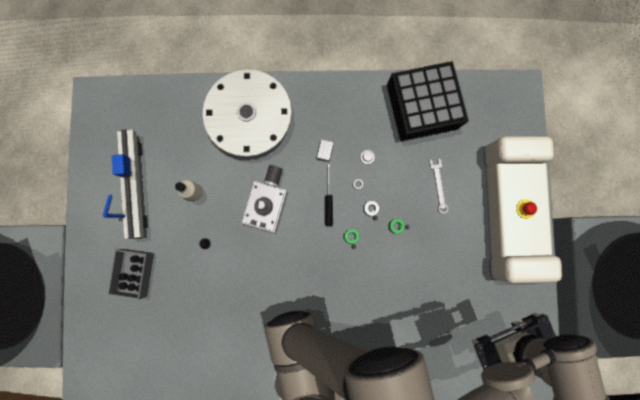

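View pics/scene0.png

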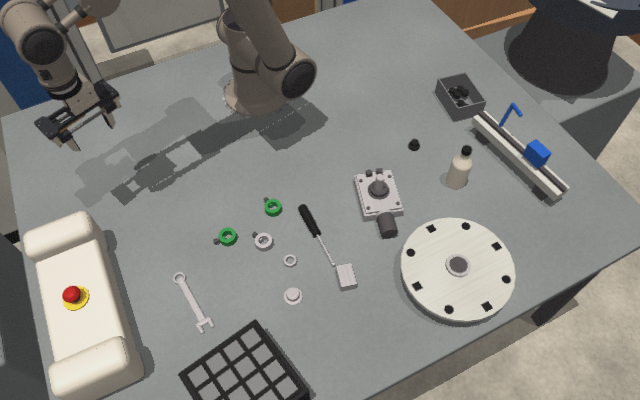

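Top view: the steel collar is at (372,208), with its dark screw at about (376,217). It could be mistaken for the green collars at (352,237) and (398,227), the spacer at (358,184), or the bearing at (368,157). I choose (372,208): it is steel and has a screw, and the spacer lies on the side away from the screw. The drive is at (264,205), with its motor at (274,175).

Run:
```python
from h import *
im=capture('top')
a=cv2.resize(im[155:245,215:305],None,fx=4.4,fy=4.4,interpolation=cv2.INTER_CUBIC)
b=cv2.resize(im[165:255,325:415],None,fx=4.4,fy=4.4,interpolation=cv2.INTER_CUBIC)
save('crop1',np.hstack([a,b]))
print(p2w('top',[[372,208],[376,217],[358,184]],[22,11,12]))
print(p2w('top',[[264,205],[274,175]],[103,70]))
```

```text
[[ 532.34308347 -200.64715544   22.        ]
 [ 504.12532143 -214.23619515   11.        ]
 [ 610.81491518 -159.18567005   12.        ]]
[[540.54575183 130.50170624 103.        ]
 [634.91737594 103.95173652  70.        ]]
```

View pics/crop1.png

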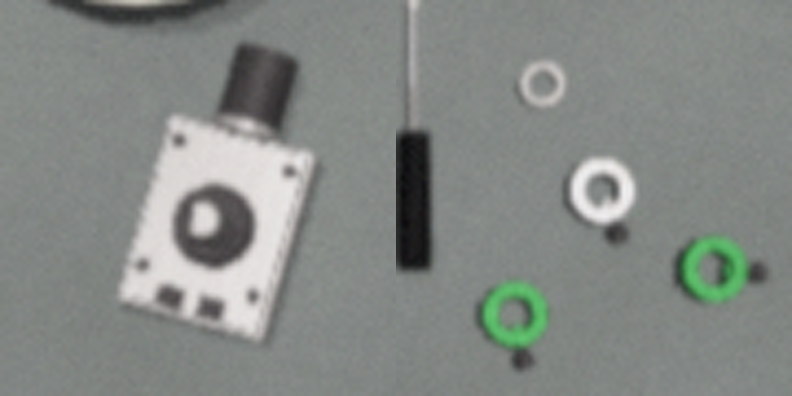

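```bash
cat >> h.py <<'E'
def st():
    o=get_obs(); M=R.from_euler('xyz',o['tcp_rot']).as_matrix()
    print('t',round(o['time'],2),'tcp',np.round(o['tool_pos'],1),'jaw deg',round(np.degrees(np.arctan2(M[1,2],M[0,2])),2),'x',np.round(M[:,0],3),'F',np.round(o['contact_force'],1),'M',np.round(o['moment'],2),'w',round(o['grip_width'],2),'q6',np.round(o['joint_positions'],2))
    return o
E
python3 - <<'E'
from h import *
o=st()
c,T=pose('wrist',o);print(T)
w=p2w('top',[[263.6,206.4]],55)[0];ch=p2w('top',[[258.2,224.1]],56)[0];m=p2w('top',[[276.8,165.9]],70)[0];s=p2w('top',[[260.5,204.5]],103)[0]
print(w,ch,m,s,np.degrees(np.arctan2(*(w-ch)[1::-1])),np.degrees(np.arctan2(*(m-ch)[1::-1])))
r=p2w('top',[[371.8,208.2]],22)[0];k=p2w('top',[[374.8,218.2]],13)[0]
print(r,k,np.degrees(np.arctan2(*(r-k)[1::-1])))
E
```

```text
t 0.15 tcp [ 187.3 -490.1  199.6] jaw deg -69.1 x [-0.     0.001 -1.   ] F [-0.9 -0.2 -0. ] M [-0.02  0.01  0.01] w 91.77 q6 [-1.35  0.34  1.52 -0.    1.28 -0.15]
[[ 3.55567169e-01 -8.89478093e-01 -2.87055238e-01  2.65770615e+02]
 [-9.34650397e-01 -3.38641652e-01 -1.08399571e-01 -4.60535104e+02]
 [-7.89816767e-04  3.06839621e-01 -9.51760907e-01  3.83767307e+02]
 [ 0.00000000e+00  0.00000000e+00  0.00000000e+00  1.00000000e+00]]
[539.9810838  138.12015675  55.        ] [485.6780523  154.76785761  56.        ] [663.03277407  95.22159385  70.        ] [542.18069415 140.88269173 103.        ] -17.043988114713294 -18.559307089980063
[ 531.71805001 -199.99549209   22.        ] [ 500.27796237 -209.99800065   13.        ] 17.64821171063742
```

>>> carry_out --pt "345 290 0 -3" --pt "345 290 0 -3" --pt "345 290 0 -3" --pt "345 290 0 -3" --pt "345 290 0 -3" --pt "345 290 0 -3" --pt "345 290 0 -3" --pt "345 290 0 -3" --pt "345 290 0 -3" --pt "345 290 0 -3" --pt "345 290 -40 -3" --pt "345 290 -70 -3" --pt "345 290 -70 -3" --pt "345 290 -70 -3" --pt "345 290 -70 -3"

```text
time: 1.4
tool_pos: [532.4, -201.1, 131.1]
tcp_rot: [1.681, 1.57, 0.421]
contact_force: [0.3, -0.5, 0.8]
grip_width: 91.7
```

Run:
```python
from h import *
o=st(); im=capture('wrist'); save('w1',im)
print(w2p('wrist',[[531.7,-200,22],[500.3,-210,11]],o))
```

```text
t 1.4 tcp [ 532.4 -201.1  131.1] jaw deg -72.14 x [ 0.001  0.    -1.   ] F [ 0.3 -0.5  0.8] M [-0.01 -0.02 -0.  ] w 91.74 q6 [-0.5   0.48  1.5   0.    1.16  0.76]
[[319.34915896 190.44773457]
 [319.36831665 217.37666674]]
```

View pics/w1.png

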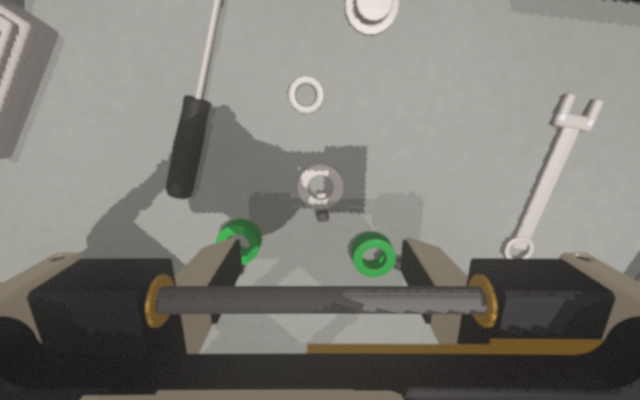

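Wrist view: the collar is at (321,186) with its screw at (322,215). The greens are at (238,240) and (375,254), in front of the collar and clear of the jaw line. The choice is confirmed. Now to the shaft.

>>> carry_out --pt "0 0 40 0" --pt "9 340 40 -35" --pt "9 340 40 -35" --pt "9 340 40 -35" --pt "9 340 40 -35" --pt "9 340 40 -35" --pt "9 340 40 -35" --pt "9 340 40 -35" --pt "9 340 40 -35" --pt "9 340 40 -35" --pt "9 340 40 -35" --pt "9 340 40 -35" --pt "9 340 40 -35"

```text
time: 2.53
tool_pos: [542.3, 137.1, 173.4]
tcp_rot: [1.397, 1.566, -0.475]
contact_force: [-0.2, -1.0, -0.3]
grip_width: 91.8
```

Run:
```python
from h import *
o=st(); im=capture('wrist')
u=w2p('wrist',[[541,139.5,103],[541,139.5,55]],o);print(u)
x,y=map(int,u[0]); x0,y0=x-100,max(0,y-75); print(x0,y0)
save('w2',cv2.resize(im[y0:y0+150,x0:x0+200],None,fx=4,fy=4,interpolation=cv2.INTER_CUBIC))
```

```text
t 2.53 tcp [542.3 137.1 173.4] jaw deg -107.24 x [ 0.004 -0.002 -1.   ] F [-0.2 -1.  -0.3] M [ 0.07 -0.02  0.08] w 91.81 q6 [ 0.11  0.42  1.47 -0.    1.24  1.98]
[[318.62840771 204.81683606]
 [318.88517057 190.03494589]]
218 129
```

View pics/w2.png

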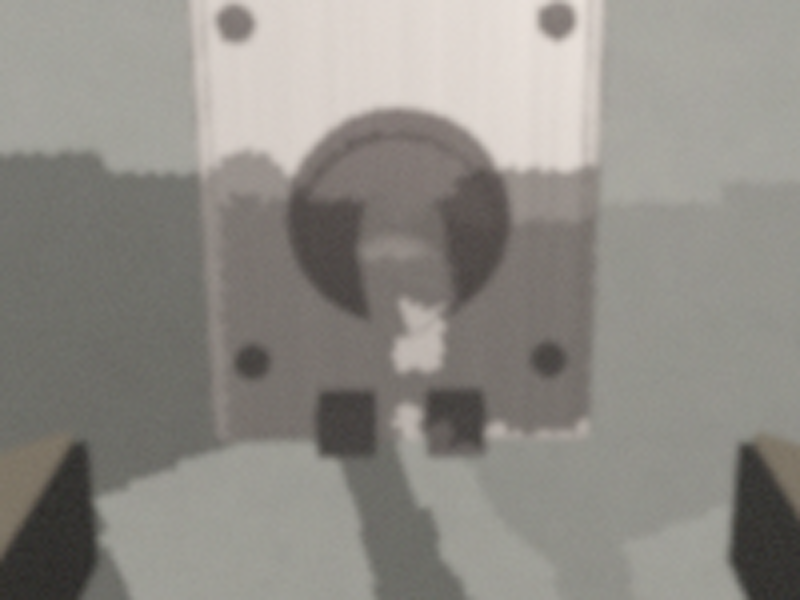

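Run:
```python
from h import *
o=st(); im=capture('wrist')
c,T=pose('wrist',o); print(np.round(T[:3,3],1))
def crop(u): return np.round((u-np.array([218,129]))*4).astype(int)
big=cv2.resize(im[129:279,218:418],None,fx=4,fy=4,interpolation=cv2.INTER_CUBIC)
# pixel measurements: washer left/right extremes, housing right edge, front edge, screws
def raw(p): return np.array(p)/4+[218,129]
for n,p,z in [('screws',[[235,22],[557,20],[253,360],[548,360]],40),('washer L,R,T',[[289,215],[510,215],[400,107]],55),('front cheek gapL/R top',[[375,455],[428,455]],56),('cheek rear',[[320,392],[484,392]],56),('front edge',[[225,438],[590,438]],40),('side',[[193,0],[603,0]],40)]:
    print(n); print(np.round(p2w('wrist',raw(p),z,o)[:,:2],1))
```

```text
t 2.58 tcp [542.3 136.7 173.1] jaw deg -107.29 x [ 0.004 -0.002 -1.   ] F [-0.4 -0.3  0. ] M [ 0.03 -0.01  0.01] w 91.93 q6 [ 0.11  0.42  1.47 -0.    1.24  1.98]
[621.8 112.3 357.5]
screws
[[605.8 163.8]
 [581.8  85.4]
 [517.6 190.4]
 [493.1 112.2]]
washer L,R,T
[[557.  164.7]
 [540.2 111. ]
 [574.9 129.4]]
front cheek gapL/R top
[[487.  164.2]
 [482.8 150.5]]
cheek rear
[[508.9 172.5]
 [495.9 130.9]]
front edge
[[497.6 205.9]
 [466.7 107.2]]
side
[[614.1 172.1]
 [583.1  73. ]]
```

The washer centre and cheeks give a shaft axis near (548,138) from the wrist, against 540 from the top camera, with a yaw of about -17°. I'll take a second view from another wrist turn to cancel the camera bias and see the flat.

>>> carry_out --pt "4 1 -10 90" --pt "4 1 -10 90" --pt "4 1 -10 90" --pt "4 1 -10 90" --pt "4 1 -10 90" --pt "4 1 -10 90" --pt "4 1 -10 90" --pt "4 1 -10 90" --pt "4 1 -10 90" --pt "4 1 -10 90" --pt "4 1 -10 90" --pt "4 1 -10 90" --pt "4 1 -10 90" --pt "4 1 -10 90" --pt "4 1 -10 90"

```text
time: 3.88
tool_pos: [546.4, 136.4, 163.0]
tcp_rot: [1.203, 1.567, 0.896]
contact_force: [-0.5, 0.2, 0.0]
grip_width: 91.9
```

Run:
```python
from h import *
o=st(); im=capture('wrist'); sc=capture('scene')
u=w2p('wrist',[[547,138,103],[547,138,55]],o);print(u)
x,y=map(int,u[0]); x0,y0=x-50,max(0,y-85); print(x0,y0)
def en(a): 
    a=cv2.normalize(a,None,0,255,cv2.NORM_MINMAX); return (255*(a/255.)**0.6).astype(np.uint8)
a=cv2.resize(en(im[y0:y0+120,x0-30:x0+130]),None,fx=5,fy=5,interpolation=cv2.INTER_CUBIC)
save('w3',a)
```

```text
t 3.88 tcp [546.4 136.4 163. ] jaw deg -17.55 x [ 0.002  0.003 -1.   ] F [-0.5  0.2  0. ] M [-0.03 -0.03 -0.03] w 91.9 q6 [0.11 0.44 1.48 0.   1.22 0.41]
[[320.34882392 204.09356552]
 [320.33426327 188.80886287]]
270 119
```

View pics/w3.png

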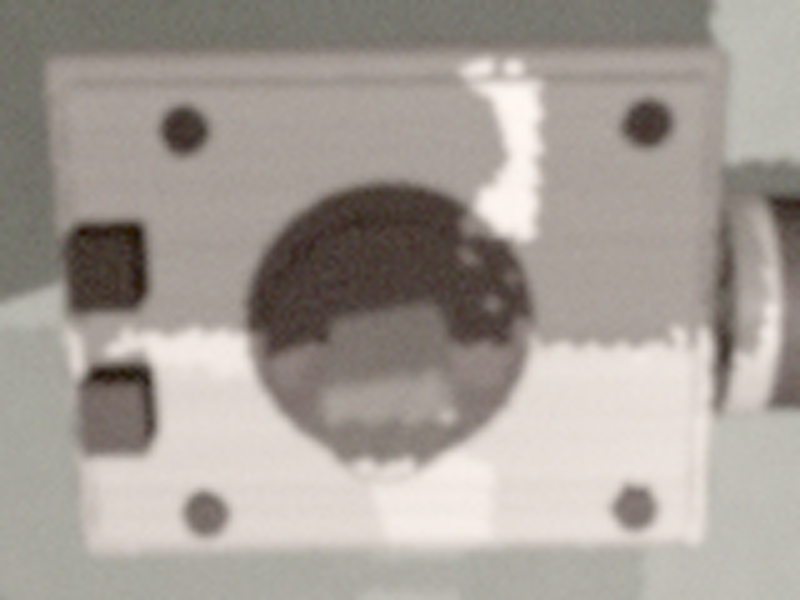

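Run:
```python
from h import *
o=st()
raw=lambda p: np.array(p)/5+[240,119]
for n,p,z in [('screws',[[185,130],[648,123],[205,512],[635,508]],40),('washer L,R,T,B',[[247,320],[533,320],[393,183],[393,482]],55),('housing corners',[[50,55],[722,55],[92,550],[703,545]],40),('cheeks (top faces)',[[70,228],[143,228],[82,452],[155,452]],56)]:
    w=p2w('wrist',raw(p),z,o)[:,:2];print(n);print(np.round(w,1).tolist(),w.mean(0))
def a(p,q): return round(np.degrees(np.arctan2(q[1]-p[1],q[0]-p[0])),2)
w=p2w('wrist',raw([[185,130],[648,123],[205,512],[635,508]]),40,o)
print(a(w[0],w[1]),a(w[2],w[3]),a(w[2],w[0])-90,a(w[3],w[1])-90)
b=p2w('wrist',raw([[330,328],[430,303]]),55,o);t=p2w('wrist',raw([[318,385],[445,375]]),101,o)
print(b,t,a(*b)+90,a(*t)+90)
for z in(55,101,103):print(w2p('wrist',[547,138,z],o)-[240,119])
```

```text
t 3.98 tcp [546.3 136.9 162.9] jaw deg -17.5 x [ 0.002  0.003 -1.   ] F [ 0.9 -0.3 -0.5] M [ 0.02 -0.09 -0.01] w 91.78 q6 [0.11 0.44 1.48 0.   1.22 0.41]
screws
[[518.1, 190.8], [606.4, 164.2], [494.1, 112.6], [582.8, 85.5]] [550.37305542 138.2638518 ]
washer L,R,T,B
[[519.6, 153.4], [573.3, 136.4], [555.2, 170.5], [536.7, 112.3]] [546.20697896 143.12581444]
housing corners
[[497.9, 212.4], [623.7, 172.6], [467.8, 111.7], [594.6, 72.7]] [545.98494158 142.35935954]
cheeks (top faces)
[[493.3, 181.1], [506.7, 176.9], [478.9, 137.7], [493.0, 133.3]] [493.0017211  157.26705165]
-16.72 -17.03 -17.049999999999997 -16.730000000000004
[[534.66574202 146.90840588  55.        ]
 [554.99230149 145.7849907   55.        ]] [[535.39296498 148.99573384 101.        ]
 [556.28924655 144.21160736 101.        ]] 86.84 77.1
[[80.63636345 70.25102051]]
[[80.69085757 84.86230591]]
[[80.6936473  85.61033499]]
```

The flat faces roughly drive-left, with its normal at about 82° in the world. The front is at about 163°. I'll grip across the flat with the jaw at about -98°, then turn +80°.

>>> carry_out --pt "-1.5 0 0 -80" --pt "-1.5 0 0 -80" --pt "-1.5 0 0 -80" --pt "-1.5 0 0 -80" --pt "-1.5 0 0 -80" --pt "-1.5 0 0 -80" --pt "-1.5 0 0 -80" --pt "-1.5 0 0 -80" --pt "-1.5 0 0 -80" --pt "-1.5 0 0 -80" --pt "-1.5 0 0 -80" --pt "-1.5 0 -25 -80" --pt "-1.5 0 -50 -80" --pt "-1.5 0 -70 -80" --pt "-1.5 0 -80 -80" --pt "-1.5 0 -85 -80" --pt "-1.5 0 -88 -80" --pt "-1.5 0 -88 -80" --pt "-1.5 0 -88 -80"

```text
time: 5.57
tool_pos: [545.6, 136.9, 75.9]
tcp_rot: [1.42, 1.565, -0.282]
contact_force: [-0.6, 1.0, 0.7]
grip_width: 92.1
```

>>> carry_out --pt "0 0 0 0" --pt "0 0 0 0" --pt "0 0 0 0" --pt "0 0 0 0" --pt "0 0 0 0" --pt "0 0 0 0" --hand 40

```text
time: 6.07
tool_pos: [545.6, 137.0, 76.0]
tcp_rot: [1.428, 1.565, -0.274]
contact_force: [0.6, 0.0, -0.2]
grip_width: 56.3
```

```bash
python3 -c "
from h import *
st()"
```

```text
t 6.07 tcp [545.6 137.   76. ] jaw deg -97.51 x [ 0.005 -0.001 -1.   ] F [ 0.6  0.  -0.2] M [-0.04 -0.02 -0.02] w 56.3 q6 [ 0.11  0.53  1.59 -0.    1.01  1.81]
```

>>> carry_out --pt "0 0 0 0" --pt "0 0 0 0" --pt "0 0 0 0" --pt "0 0 0 0" --pt "0 0 0 0" --pt "0 0 0 0" --pt "0 0 0 0" --pt "0 0 0 0" --pt "0 0 0 0" --pt "0 0 0 0" --hand 0

```text
time: 6.9
tool_pos: [546.2, 136.9, 76.7]
tcp_rot: [1.486, 1.564, -0.216]
contact_force: [0.2, 0.4, 5.6]
grip_width: 0.4
```

```bash
python3 -c "
from h import *
st();st()"
```

```text
t 6.9 tcp [546.2 136.9  76.7] jaw deg -97.51 x [ 0.007 -0.001 -1.   ] F [0.2 0.4 5.6] M [ 0.16  0.06 -0.01] w 0.4 q6 [ 0.11  0.53  1.59 -0.    1.01  1.81]
t 6.9 tcp [546.2 136.9  76.7] jaw deg -97.51 x [ 0.007 -0.001 -1.   ] F [0.2 0.4 5.6] M [ 0.16  0.06 -0.01] w 0.4 q6 [ 0.11  0.53  1.59 -0.    1.01  1.81]
```

The fingers closed on nothing, so the shaft is not where I thought. Looking again.

Run:
```python
from h import *
o=st(); im=capture('wrist'); s=capture('scene')
u=w2p('scene',[[545,139,103],[545,139,55],[546,137,76]]);print(u)
x,y=map(int,u[0]);a=s[y-45:y+75,x-60:x+60]
save('m4',np.hstack([cv2.resize(a,(400,400),interpolation=cv2.INTER_CUBIC),cv2.resize(im[80:280,220:420],(400,400),interpolation=cv2.INTER_CUBIC)])); print(x-60,y-45)
print(w2p('wrist',[[545,139,103],[545,139,55],[546,137,76]],o))
```

```text
t 6.9 tcp [546.2 136.9  76.7] jaw deg -97.51 x [ 0.007 -0.001 -1.   ] F [0.2 0.4 5.6] M [ 0.16  0.06 -0.01] w 0.4 q6 [ 0.11  0.53  1.59 -0.    1.01  1.81]
[[380.17376953 176.60550384]
 [378.62696708 187.18676307]
 [378.83462258 183.18272511]]
320 131
[[317.61784333 256.99545535]
 [318.20360306 225.43441155]
 [320.78123972 235.73040876]]
```

View pics/m4.png

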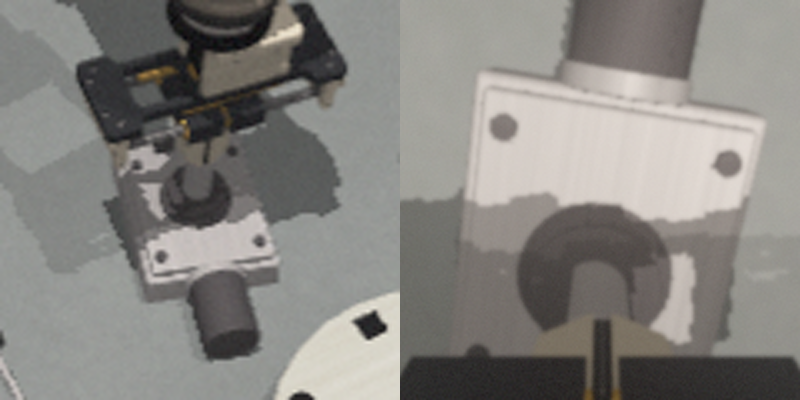

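Run:
```python
from h import *
o=st(); im=capture('wrist'); s=capture('scene')
def en(a): 
    a=cv2.normalize(a,None,0,255,cv2.NORM_MINMAX); return (255*(a/255.)**0.6).astype(np.uint8)
a=en(im[175:275,270:370]); b=en(s[140:205,347:412])
save('m5',np.hstack([cv2.resize(a,(400,400),interpolation=cv2.INTER_CUBIC),cv2.resize(b,(400,400),interpolation=cv2.INTER_CUBIC)]))
```

```text
t 7.0 tcp [546.1 136.9  76.7] jaw deg -97.51 x [ 0.007 -0.002 -1.   ] F [ 0.  -0.1  5.5] M [0.12 0.04 0.  ] w 0.57 q6 [ 0.11  0.53  1.59 -0.    1.01  1.81]
```

View pics/m5.png

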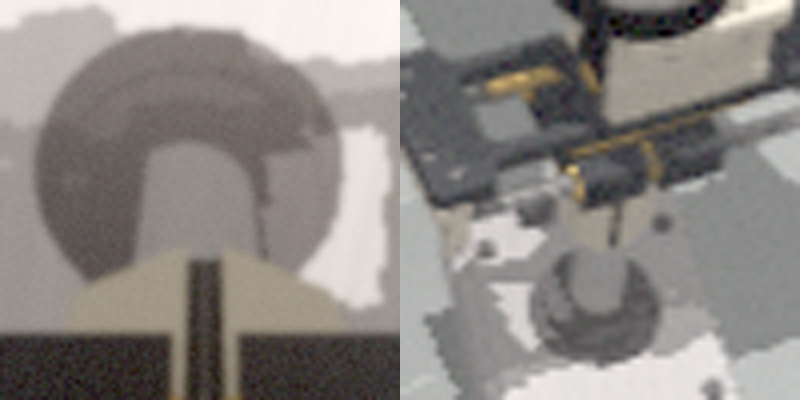

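The fingers are resting on the shaft's top: Fz is about 5.5 N and the tips appear at the shaft top in both views. I'll raise, open, go lower to just above the washer, and grip again.

>>> carry_out --pt "2 0 30 0" --pt "2 0 40 0" --pt "2 0 40 0" --pt "2 0 40 0" --pt "2 0 40 0" --pt "2 0 40 0" --pt "2 0 40 0" --pt "2 0 40 0" --pt "2 0 40 0" --pt "2 0 40 0" --pt "2 0 40 0" --hand 91.8

```text
time: 8.02
tool_pos: [548.1, 136.9, 116.5]
tcp_rot: [1.481, 1.564, -0.221]
contact_force: [-0.1, 0.8, 0.4]
grip_width: 69.0
```

Run:
```python
from h import *
o=st(); im=capture('wrist')
def en(a): 
    a=cv2.normalize(a,None,0,255,cv2.NORM_MINMAX); return (255*(a/255.)**0.6).astype(np.uint8)
a=en(im[120:280,220:420]);
big=cv2.resize(a,None,fx=4,fy=4,interpolation=cv2.INTER_CUBIC)
f=lambda X:((w2p('wrist',X,o)+.5-[220,120])*4-.5)
th=np.linspace(0,2*np.pi,90)
for z,r,col in((103,12,(255,0,0)),(55,25,(0,255,0)),(76,12,(0,0,255))):
    P=f(np.c_[546+r*np.cos(th),138.5+r*np.sin(th),0*th+z]); cv2.polylines(big,[P.round().astype(np.int32)],True,col,1)
save('w6',big)
```

```text
t 8.02 tcp [548.1 136.9 116.5] jaw deg -97.51 x [ 0.007 -0.001 -1.   ] F [-0.1  0.8  0.4] M [ 0.01 -0.01  0.04] w 69.01 q6 [ 0.11  0.49  1.54 -0.    1.11  1.81]
```

View pics/w6.png

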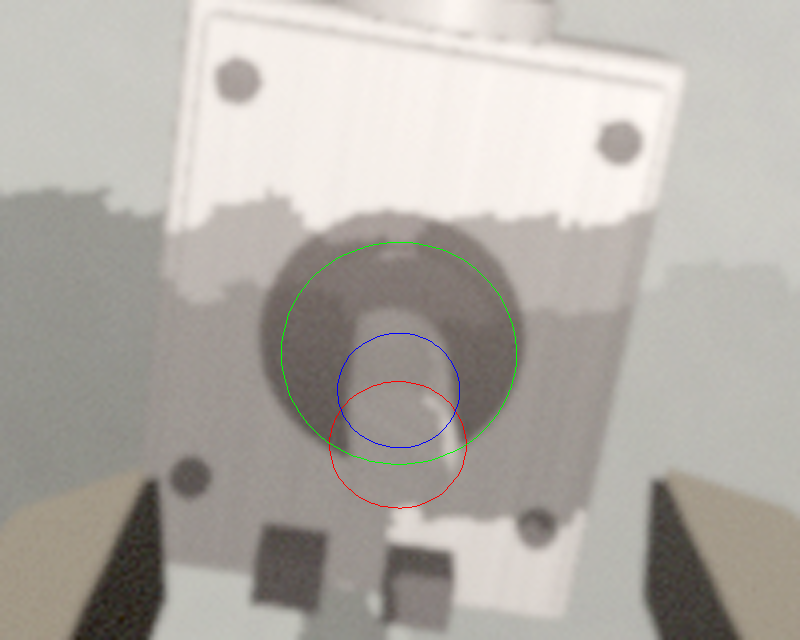

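The overlay matches the model: axis (546,138.5), top at 103, and open pads straddling it. Now I'll go down to 3 mm above the washer and close.

>>> carry_out --pt "-1 0 0 0" --pt "-1 0 -20 0" --pt "-1 0 -35 0" --pt "-1 0 -45 0" --pt "-1 0 -52 0" --pt "-1 0 -56 0" --pt "-1 0 -58 0" --pt "-1 0 -58 0" --hand 91.8

```text
time: 8.73
tool_pos: [547.3, 136.9, 58.6]
tcp_rot: [1.491, 1.564, -0.211]
contact_force: [-0.9, -0.2, -0.3]
grip_width: 91.9
```

>>> carry_out --pt "0 0 0 0" --pt "0 0 0 0" --pt "0 0 0 0" --pt "0 0 0 0" --pt "0 0 0 0" --pt "0 0 0 0" --pt "0 0 0 0" --pt "0 0 0 0" --pt "0 0 0 0" --pt "0 0 0 0" --pt "0 0 0 0" --pt "0 0 0 0" --pt "0 0 0 0" --pt "0 0 0 0" --hand 12

```text
time: 9.9
tool_pos: [547.4, 137.4, 58.6]
tcp_rot: [1.593, 1.564, -0.109]
contact_force: [1.0, 4.8, 0.6]
grip_width: 18.5
```

```bash
python3 -c "
from h import *
st()"
```

```text
t 9.9 tcp [547.4 137.4  58.6] jaw deg -97.51 x [ 0.007 -0.001 -1.   ] F [1.  4.8 0.6] M [ 0.7  -0.08  0.07] w 18.52 q6 [ 0.11  0.56  1.6  -0.    0.97  1.81]
```

Gripped at 18.5 mm, so this is across the flat (normal about 82.5°). Turn the shaft +80.5° to the front, letting the TCP follow.

>>> carry_out --pt "0 0 0 6" --pt "0 0.1 0 12" --pt "0 0.2 0 18" --pt "0 0.3 0 24" --pt "0 0.4 0 30" --pt "0.1 0.6 0 36" --pt "0.2 0.8 0 42" --pt "0.3 0.9 0 48" --pt "0.5 1.1 0 54" --pt "0.6 1.3 0 60" --pt "0.7 1.5 0 66" --pt "0.9 1.7 0 72" --pt "1 1.9 0 78" --pt "1 2 0 80.6" --pt "1 2 0 80.6" --pt "1 2 0 80.6"

```text
time: 11.23
tool_pos: [547.5, 142.8, 58.6]
tcp_rot: [1.789, 1.559, 1.494]
contact_force: [-1.6, 15.8, -0.4]
grip_width: 18.5
```

```bash
python3 -c "
from h import *
st()"
```

```text
t 11.23 tcp [547.5 142.8  58.6] jaw deg -16.89 x [ 0.001  0.012 -1.   ] F [-1.6 15.8 -0.4] M [2.49 0.23 0.03] w 18.54 q6 [0.11 0.56 1.6  0.01 0.98 0.4 ]
```

The shaft turned. The force shows the grip was off-centre along the pads; the rotation fit gives the axis at (544.3,140.1). I'll re-grip centred to square the flat without side load.

>>> carry_out --pt "0 0 0 0" --pt "0 0 0 0" --pt "0 0 0 0" --pt "0 0 0 0" --pt "-0.9 -3.3 0 0" --pt "-0.9 -3.3 0 0" --pt "-0.9 -3.3 0 0" --hand 40

```text
time: 11.82
tool_pos: [546.6, 139.0, 58.6]
tcp_rot: [1.798, 1.559, 1.503]
contact_force: [-0.1, 0.8, -0.3]
grip_width: 40.0
```

>>> carry_out --pt "0 0 0 0" --pt "0 0 0 0" --pt "0 0 0 0" --pt "0 0 0 0" --pt "0 0 0 0" --pt "0 0 0 0" --pt "0 0 0 0" --hand 12

```text
time: 12.4
tool_pos: [546.3, 139.1, 58.6]
tcp_rot: [1.853, 1.559, 1.558]
contact_force: [-1.7, 0.2, 0.9]
grip_width: 18.7
```

```bash
python3 -c "
from h import *
st()"
```

```text
t 12.4 tcp [546.3 139.1  58.6] jaw deg -16.93 x [ 0.     0.011 -1.   ] F [-1.7  0.2  0.9] M [ 0.    0.2  -0.03] w 18.67 q6 [0.11 0.56 1.6  0.01 0.98 0.39]
```

Squared and centred: 18.7 mm with almost no side force. The evidence (tips resting on the 103 mm top at TCP 76.7, and the tip corners in w6) shows the real fingertips sit about 26 mm behind the reported TCP, so I'll plan with tip z = TCP z + 26. Next: release, rise, and go to the collar.

>>> carry_out --pt "0 0 0 0" --pt "0 0 0 0" --pt "0 0 0 0" --pt "0 0 0 0" --pt "0 0 0 0" --pt "0 0 0 0" --pt "0 0 0 0" --pt "0 0 20 0" --pt "0 0 55 0" --pt "0 0 80 0" --pt "0 0 80 0" --hand 60

```text
time: 13.32
tool_pos: [549.4, 139.5, 144.1]
tcp_rot: [1.191, 1.555, 0.896]
contact_force: [1.1, 0.3, -0.0]
grip_width: 59.6
```

>>> carry_out --pt "-13 -338 0 -55.5" --pt "-13 -338 0 -55.5" --pt "-13 -338 0 -55.5" --pt "-13 -338 0 -55.5" --pt "-13 -338 0 -55.5" --pt "-13 -338 0 -55.5" --pt "-13 -338 0 -55.5" --pt "-13 -338 0 -55.5" --pt "-13 -338 -10 -55.5" --pt "-13 -338 -20 -55.5" --pt "-13 -338 -35 -55.5" --pt "-13 -338 -35 -55.5" --pt "-13 -338 -35 -55.5"

```text
time: 14.4
tool_pos: [535.7, -196.6, 107.8]
tcp_rot: [1.315, 1.558, 0.053]
contact_force: [0.8, 0.0, 0.0]
grip_width: 59.9
```

Run:
```python
from h import *
o=st(); im=capture('wrist')
u=w2p('wrist',[[532,-199,22]],o)[0].astype(int); x0,y0=u[0]-70,u[1]-50; print(x0,y0)
g=im[y0:y0+105,x0:x0+140]
big=cv2.resize(cv2.normalize(g,None,0,255,cv2.NORM_MINMAX),None,fx=5.5,fy=5.5,interpolation=cv2.INTER_CUBIC)
save('c7',big)
```

```text
t 14.4 tcp [ 535.7 -196.6  107.8] jaw deg -72.3 x [ 0.013  0.001 -1.   ] F [0.8 0.  0. ] M [-0.    0.    0.04] w 59.92 q6 [-0.49  0.5   1.54  0.01  1.09  0.77]
251 152
```

View pics/c7.png

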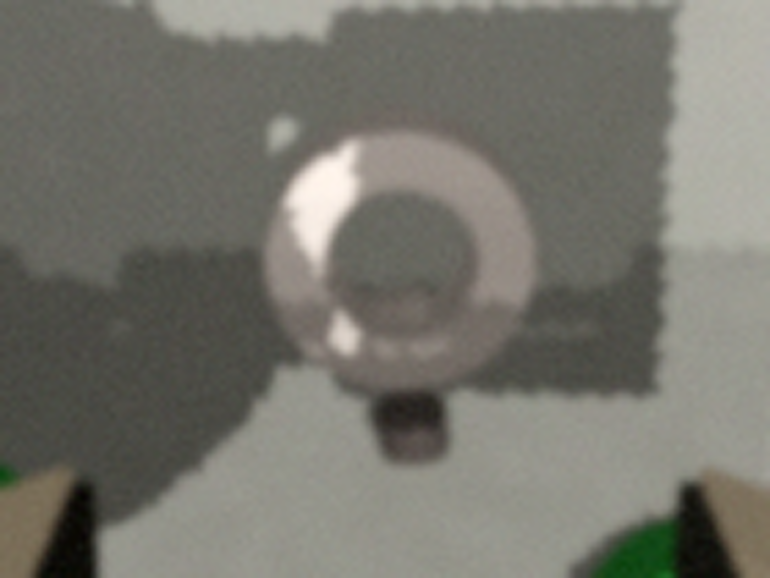

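Run:
```python
from h import *
o=st(); M=R.from_euler('xyz',o['tcp_rot']).as_matrix()
raw=lambda p:(np.array(p)+.5)/5.5-.5+[251,152]
c=p2w('wrist',raw([[401,260]]),22,o)[0]; s=p2w('wrist',raw([[411,428]]),12,o)[0]
e=p2w('wrist',raw([[265,260],[537,260],[401,130],[401,390]]),22,o)
print(c,s,np.linalg.norm(c-s),np.degrees(np.arctan2(*(c-s)[1::-1])),np.linalg.norm(e[0]-e[1]),np.linalg.norm(e[2]-e[3]))
tip=o['tool_pos']-26.3*M[:,0]; print('tip',tip)
# tip point when tip z=6
d=(c[:2]-(tip+M[:,0]*(0))[:2]); print('shift',d,'dz',6-tip[2])
g=p2w('wrist',raw([[10,470],[640,560]]),20,o);print('greens',g)
```

```text
t 14.45 tcp [ 536.4 -197.   108.8] jaw deg -72.3 x [ 0.015 -0.    -1.   ] F [0.1 0.4 0.8] M [0.03 0.01 0.1 ] w 60.3 q6 [-0.49  0.5   1.54  0.01  1.09  0.77]
[ 536.54249327 -200.22023772   22.        ] [ 504.04888403 -212.68318807   12.        ] 36.2099402482146 20.98435702517974 45.96783934735898 45.92408041089206
tip [ 536.0370528  -197.00057399  135.09110149]
shift [ 0.50544047 -3.21966373] dz -129.09110148597853
greens [[ 478.26642155 -146.40706762   20.        ]
 [ 495.20038433 -258.70985094   20.        ]]
```

The collar fits as a 46 mm ring at (536.5,-200.2), with its screw direction giving a yaw of about 20°. Descending in steps while watching Fz.

>>> carry_out --pt "0.5 -3.2 -30 2.3" --pt "0.5 -3.2 -60 2.3" --pt "0.5 -3.2 -85 2.3" --pt "0.5 -3.2 -100 2.3" --pt "0.5 -3.2 -108 2.3" --pt "0.5 -3.2 -112 2.3" --pt "0.5 -3.2 -112 2.3"

```text
time: 15.03
tool_pos: [537.3, -199.8, -3.0]
tcp_rot: [1.23, 1.556, 0.009]
contact_force: [-1.0, -0.1, -1.0]
grip_width: 59.8
```

>>> carry_out --pt "0 0 -5 0" --pt "0 0 -10 0" --pt "0 0 -14 0" --pt "0 0 -16 0" --pt "0 0 -16 0" --pt "0 0 -16 0"

```text
time: 15.53
tool_pos: [537.4, -199.9, -19.0]
tcp_rot: [1.229, 1.556, 0.009]
contact_force: [0.2, 0.5, 0.4]
grip_width: 59.9
```

```bash
python3 -c "
from h import *
st()"
```

```text
t 15.53 tcp [ 537.4 -199.9  -19. ] jaw deg -69.95 x [ 0.015  0.    -1.   ] F [0.2 0.5 0.4] M [-0.01  0.    0.02] w 59.89 q6 [-0.49  0.68  1.64  0.01  0.81  0.72]
```

TCP at -19 mm with no table contact confirms the fingertip offset; the tips are at about 7 mm. Closing.

>>> carry_out --pt "-0.4 -0.2 0 0" --pt "-0.4 -0.2 0 0" --pt "-0.4 -0.2 0 0" --pt "-0.4 -0.2 0 0" --pt "-0.4 -0.2 0 0" --pt "-0.4 -0.2 0 0" --hand 36

```text
time: 16.03
tool_pos: [537.0, -200.1, -18.8]
tcp_rot: [1.224, 1.555, 0.004]
contact_force: [0.3, 0.5, 1.9]
grip_width: 44.7
```

```bash
python3 -c "
from h import *
st()"
```

```text
t 16.03 tcp [ 537.  -200.1  -18.8] jaw deg -69.95 x [ 0.015  0.    -1.   ] F [0.3 0.5 1.9] M [ 0.1   0.15 -0.04] w 44.71 q6 [-0.49  0.67  1.64  0.01  0.81  0.72]
```

>>> carry_out --pt "0 0 10 0" --pt "0 0 40 0" --pt "0 0 80 0" --pt "0 0 120 0" --pt "0 0 140 0" --pt "0 0 140 0"

```text
time: 16.53
tool_pos: [539.8, -201.5, 127.4]
tcp_rot: [1.024, 1.546, -0.197]
contact_force: [0.7, 0.1, -1.1]
grip_width: 44.8
```

>>> carry_out --pt "0 34 0 -4" --pt "0 68 0 -8" --pt "1 102 0 -12" --pt "2 136 0 -16" --pt "3 170 0 -20" --pt "4 204 0 -24" --pt "5 238 0 -28" --pt "6 272 0 -31" --pt "7 300 0 -34" --pt "7 325 0 -36" --pt "7 340 0 -37" --pt "7 340 0 -37" --pt "7 340 0 -37"

```text
time: 17.62
tool_pos: [545.9, 139.0, 126.3]
tcp_rot: [0.942, 1.547, -0.922]
contact_force: [0.4, -0.1, -0.9]
grip_width: 44.6
```

Run:
```python
from h import *
o=st(); M=R.from_euler('xyz',o['tcp_rot']).as_matrix(); print('tip',o['tool_pos']-26.3*M[:,0])
im=capture('wrist')
def en(a): 
    a=cv2.normalize(a,None,0,255,cv2.NORM_MINMAX); return (255*(a/255.)**0.6).astype(np.uint8)
save('d8',cv2.resize(en(im[120:290,220:420]),None,fx=3.5,fy=3.5,interpolation=cv2.INTER_CUBIC))
```

```text
t 17.62 tcp [545.9 139.  126.3] jaw deg -106.81 x [ 0.015 -0.019 -1.   ] F [ 0.4 -0.1 -0.9] M [ 0.06 -0.   -0.05] w 44.63 q6 [ 0.13  0.47  1.53 -0.02  1.12  2.  ]
tip [545.50787863 139.47963575 152.56224835]
```

View pics/d8.png

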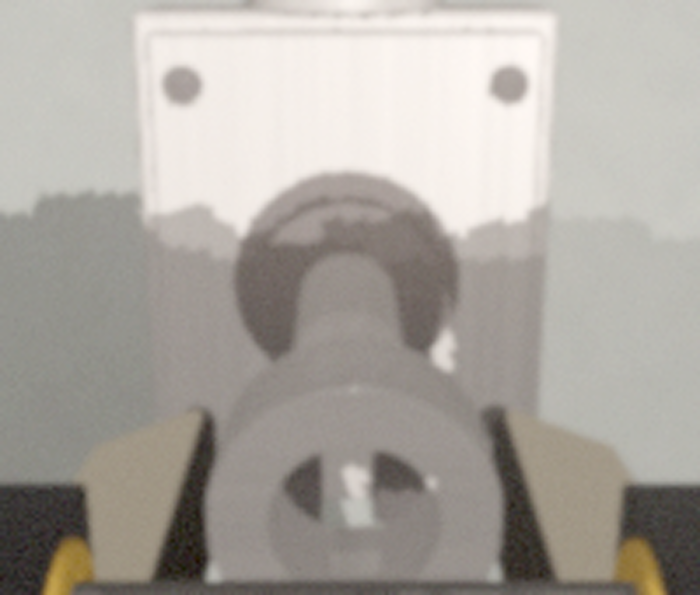

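Wrist view: the collar (ring at (354,490) in the crop) is held above the shaft (base at (348,270)), with the round side to the rear as expected. I'll correct by about (-1.1,+1.1) mm and come down to just above the top.

>>> carry_out --pt "-1.1 1.1 0 0" --pt "-1.1 1.1 -15 0" --pt "-1.1 1.1 -28 0" --pt "-1.1 1.1 -36 0" --pt "-1.1 1.1 -39 0" --pt "-1.1 1.1 -39 0" --pt "-1.1 1.1 -39 0"

```text
time: 18.25
tool_pos: [545.3, 138.9, 87.8]
tcp_rot: [0.964, 1.546, -0.902]
contact_force: [-0.3, 0.3, -1.7]
grip_width: 45.1
```

>>> carry_out --pt "0 0 -2 0" --pt "0 0 -4 0" --pt "0 0 -6 0" --pt "0 0 -7 0" --pt "0 0 -7 0" --pt "0 0 -7 0"

```text
time: 18.75
tool_pos: [545.5, 138.9, 80.8]
tcp_rot: [0.972, 1.546, -0.894]
contact_force: [1.1, -0.1, -2.5]
grip_width: 44.7
```

```bash
python3 -c "
from h import *
st()"
```

```text
t 18.75 tcp [545.5 138.9  80.8] jaw deg -106.91 x [ 0.016 -0.019 -1.   ] F [ 1.1 -0.1 -2.5] M [ 0.09 -0.01 -0.01] w 44.67 q6 [ 0.13  0.52  1.59 -0.02  1.02  2.01]
```

>>> carry_out --pt "-0.8 0.9 0 0" --pt "-0.8 0.9 -2 0" --pt "-0.8 0.9 -4 0" --pt "-0.8 0.9 -6 0" --pt "-0.8 0.9 -8 0" --pt "-0.8 0.9 -8 0" --pt "-0.8 0.9 -8 0"

```text
time: 19.33
tool_pos: [545.5, 139.7, 72.8]
tcp_rot: [1.019, 1.545, -0.847]
contact_force: [4.8, -2.1, -1.8]
grip_width: 44.7
```

```bash
python3 -c "
from h import *
st()"
```

```text
t 19.33 tcp [545.5 139.7  72.8] jaw deg -106.91 x [ 0.017 -0.02  -1.   ] F [ 4.8 -2.1 -1.8] M [-0.22 -0.96  0.01] w 44.69 q6 [ 0.13  0.53  1.6  -0.03  0.99  2.01]
```

The bottom is at about 92 mm and the screw nose has passed the shaft top without a rise in Fz, so it is over the flat. A 5 N side force toward the rear says move back about 1 mm. Continuing down.

>>> carry_out --pt "1 -0.3 0 0" --pt "1 -0.3 0 0" --pt "1 -0.3 -5 0" --pt "1 -0.3 -10 0" --pt "1 -0.3 -15 0" --pt "1 -0.3 -20 0" --pt "1 -0.3 -20 0" --pt "1 -0.3 -20 0"

```text
time: 20.0
tool_pos: [546.1, 139.4, 52.3]
tcp_rot: [0.98, 1.545, -0.886]
contact_force: [0.6, 1.1, -0.8]
grip_width: 45.0
```

```bash
python3 -c "
from h import *
st()"
```

```text
t 20.0 tcp [546.1 139.4  52.3] jaw deg -106.92 x [ 0.016 -0.02  -1.   ] F [ 0.6  1.1 -0.8] M [ 0.16  0.07 -0.04] w 45.04 q6 [ 0.13  0.56  1.62 -0.03  0.95  2.01]
```

>>> carry_out --pt "0 0 -5 0" --pt "0 0 -10 0" --pt "0 0 -13 0" --pt "0 0 -13 0" --pt "0 0 -13 0"

```text
time: 20.42
tool_pos: [545.9, 139.3, 39.0]
tcp_rot: [0.955, 1.546, -0.911]
contact_force: [0.1, 0.4, -1.7]
grip_width: 44.8
```

>>> carry_out --pt "0 0 -1 0" --pt "0 0 -2 0" --pt "0 0 -3 0" --pt "0 0 -3 0" --pt "0 0 -3 0" --pt "0 0 -3 0"

```text
time: 20.92
tool_pos: [546.0, 139.4, 36.3]
tcp_rot: [0.975, 1.546, -0.89]
contact_force: [-0.8, 0.2, 2.0]
grip_width: 44.6
```

>>> carry_out --pt "0 0 -1 0" --pt "0 0 -1 0" --pt "0 0 -1 0" --pt "0 0 -1 0"

```text
time: 21.25
tool_pos: [546.1, 139.4, 35.5]
tcp_rot: [0.98, 1.545, -0.886]
contact_force: [-1.7, -0.4, 4.1]
grip_width: 44.8
```

>>> carry_out --pt "0 0 -1 0" --pt "0 0 -2 0" --pt "0 0 -2 0" --pt "0 0 -2 0" --pt "0 0 -2 0"

```text
time: 21.67
tool_pos: [546.1, 139.3, 33.7]
tcp_rot: [0.985, 1.545, -0.881]
contact_force: [-2.4, -0.2, 6.1]
grip_width: 44.8
```

>>> carry_out --pt "0 0 -1 0" --pt "0 0 -2 0" --pt "0 0 -2 0" --pt "0 0 -2 0" --pt "0 0 -2 0"

```text
time: 22.08
tool_pos: [546.2, 139.4, 32.1]
tcp_rot: [0.995, 1.545, -0.871]
contact_force: [-3.6, -1.1, 7.1]
grip_width: 44.7
```

```bash
python3 -c "
from h import *
st()"
```

```text
t 22.08 tcp [546.2 139.4  32.1] jaw deg -106.91 x [ 0.016 -0.02  -1.   ] F [-3.6 -1.1  7.1] M [0.06 0.6  0.02] w 44.65 q6 [ 0.13  0.59  1.63 -0.03  0.91  2.01]
```

>>> carry_out --pt "-0.6 0 -0.5 0" --pt "-0.6 0 -1 0" --pt "-0.6 0 -1 0" --pt "-0.6 0 -1 0" --pt "-0.6 0 -1 0" --pt "-0.6 0 -1 0"

```text
time: 22.58
tool_pos: [546.1, 139.4, 31.7]
tcp_rot: [1.04, 1.544, -0.826]
contact_force: [-1.7, -0.9, 9.3]
grip_width: 45.0
```

Run:
```python
from h import *
F=[];P=[]
for i in range(10):
    im=capture('wrist'); o=get_obs(); F.append(o['contact_force']);P.append(o['tool_pos'])
print(np.mean(F,0),np.std(F,0),np.mean(P,0)); st()
def en(a): 
    a=cv2.normalize(a,None,0,255,cv2.NORM_MINMAX); return (255*(a/255.)**0.6).astype(np.uint8)
s=capture('scene'); t=capture('top')
f=lambda a:cv2.resize(en(a),(390,390),interpolation=cv2.INTER_CUBIC)
save('e9',np.hstack([f(im[130:290,240:400]),f(s[145:210,347:412])]))
```

```text
[-1.82837091 -1.0585869   7.80001944] [0.51680733 0.53588538 0.48713851] [546.15423329 139.37769039  31.73020391]
t 23.08 tcp [546.2 139.4  31.8] jaw deg -106.92 x [ 0.018 -0.019 -1.   ] F [-1.8 -0.9  7.5] M [ 0.06  0.38 -0.01] w 45.14 q6 [ 0.13  0.59  1.64 -0.03  0.9   2.01]
```

View pics/e9.png

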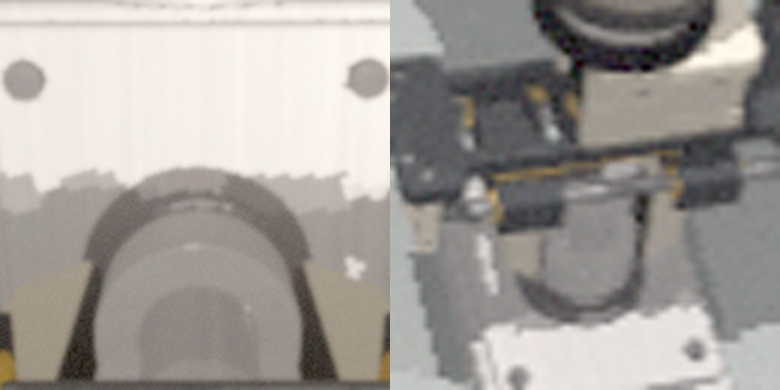

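The collar is seated around the shaft, with the washer under it. Mean Fz of 7.8 N plus the collar's weight is about 9.6 N, or roughly 4 mm of press; 1 mm more is needed.

>>> carry_out --pt "-0.3 0 -0.7 0" --pt "-0.3 0 -1.4 0" --pt "-0.3 0 -1.7 0" --pt "-0.3 0 -1.7 0" --pt "-0.3 0 -1.7 0" --pt "-0.3 0 -1.7 0"

```text
time: 23.68
tool_pos: [546.2, 139.4, 30.7]
tcp_rot: [1.069, 1.544, -0.797]
contact_force: [-2.7, -1.3, 9.3]
grip_width: 44.9
```

Run:
```python
from h import *
F=[];P=[]
for i in range(12):
    im=capture('wrist'); o=get_obs(); F.append(o['contact_force']);P.append(o['tool_pos'])
print(np.mean(F,0),np.mean(P,0)); st()
```

```text
[-2.85189205 -0.98073928  9.46715811] [546.22580971 139.37020353  30.75219179]
t 24.28 tcp [546.2 139.4  30.8] jaw deg -106.92 x [ 0.019 -0.019 -1.   ] F [-3.7 -0.3  9.3] M [ 0.03  0.52 -0.01] w 45.02 q6 [ 0.13  0.59  1.64 -0.03  0.9   2.01]
```

Force and height agree at about 5.2 mm of press, held steady. Handing in.

```bash
python3 -c "
from plant import *
print(close_job())"
```

```text
the job is handed in; nothing more can be done
None
```

The collar is on the shaft, gripped and held with the washer pressed about 5 mm, and the job is handed in at about 24 s of robot time. One thing is unconfirmed: I could not see the screw against the cheeks once the collar was down.

- **Shaft:** I gripped it across the flat at 18.5 mm and turned it +80.6° so the flat faces the front. A centred re-grip then read 18.7 mm with almost no side force.
- **Collar:** I picked the steel collar, carried it over and slid it down with its screw over the flat. Fz did not rise as the screw nose passed the shaft's top, so the nose was over the flat.
- **Last checks:** Spring force is about 11.2 N and the height change gives about 5.2 mm of press. The two agree. A picture about 1 mm before the final press showed the collar round the shaft on the washer.

**What disagreed:**
- **First grip:** It missed, and the fingers closed on top of the shaft with about 5.5 N. The real fingertips sit about 26 mm behind the reported TCP, and I corrected for that from then on.
- **Tool tilt:** The tool picked up about 1.5° of tilt during the moves, so the collar may lean about 0.6°. A side force of about 3 N remains on the collar.
- **Screw heading:** It rests on the collar's yaw measured before the grasp (about 20°, good to about 2°) plus the turn I made.

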